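# Return the fragile box to its shelf lane

### The job

Push the fragile old brown cardboard box down the empty lane of the sorting shelf, the one with the yellow out card, until it stands fully home against the back stop. Its old paper cover must not rub: neither the box nor the hand may touch the guide rails on the way. Only push it along the deck, never lifting or tipping it, and leave the other boxes and the things on the desk alone.

Things in the scene. Friction and masses are not known exactly. Their poses are not given: they have to be found in the camera images.
- old_box: old brown cardboard box with worn corners, paper labels on top and on its outer end; 120 mm long (x), 100 mm wide (y), 65 mm high, 0.35 to 0.7 kg, too wide for the gripper. Origin: centre of its underside. Starts on the shelf's bare landing, off line and up to 0.3 rad askew, its +x end towards the lanes. Slides on the deck, friction about 0.6.
- out_card: yellow out card on the back stop of the empty lane, 71 mm above the deck. Origin: NOT the card but where the middle of the box's underside belongs when home, on the deck, on the lane's centre line, 60 mm before the stop face. x: down the lane to the stop, y across. Here the rails start at x = -0.090, their inner faces are at y = +-0.060 (10 mm to spare each side), the stop face at x = +0.060.
- shelf: grey steel sorting shelf, fixed on the desk, 420 mm wide (y), 370 mm deep (x). Origin: underside, middle of the line of lane mouths; x runs down the lanes. Deck top 20 mm above the desk. Bare landing from x = -0.210 to 0, lanes from 0 to the stop face at 0.150, lane centre lines at y = -0.128, 0, +0.128. Back stop 34 mm high above the deck, 10 mm thick.
- rails: the four white plastic guide rails on the shelf, each 8 mm wide, 22 mm high above the deck (top 42 mm above the desk), 150 mm long, at y = -0.192, -0.064, 0.064 and 0.192 in the shelf's frame, from x = 0 to 0.150. Same origin and axes as the shelf. Nothing may touch them.
- blue_box: blue plastic box, same size as the old box, home in one of the other lanes; origin at the centre of its underside. Leave alone.
- green_box: green plastic box, same size, home in the remaining lane; origin at the centre of its underside. Leave alone.
- magnifier: black hand magnifier lying on the desk, 88 mm lens rim, 10 mm high, 95 mm handle towards its -x; origin under the lens centre. Leave alone.
- cutter: black and red box cutter lying on the desk, 155 x 26 x 16 mm along its x axis; origin at its underside near the middle. Leave alone.
- glue: white and green glue bottle standing on the desk, 34 mm across, 95 mm high; origin at the centre of its underside. Leave alone.
- brush: dusting brush lying on the desk along its x axis, about 200 mm long; origin near its middle. Leave alone.

How it is judged:
By the outcome, as a careful person would: the job done as asked, in the order asked, and still so for the second after the job is handed in, with the robot touching nothing.
It also fails if it takes over 64 s, if anything falls off the work surface, if the arm or the gripper's body presses on something with over 40 N, if the wrist force passes 120 N, or if a joint passes its speed limit or range.

### The arm

A 6-joint arm with a two-finger parallel gripper is mounted at the origin on the work surface. World frame = base frame: x ahead of the robot, y to its left, z up, the work surface at z = 0. Lengths are in m, angles in rad, forces in N, time in s.
With the tool pointing down it reaches from about 0.4 to 0.825 m from the base axis. Payload 7 kg.
Tool frame: the origin (TCP) lies at the very end of the fingers, on their centre line; the grasp point (between the pads) lies arm.hold_point_z behind it (arm.hold_point_z is the distance from the TCP to the grasp point, in m); z points along the fingers, y is the line along which they close (so a half turn about z gives the same grasp; the last joint's range is limited). The gripper opens to 88 mm and grips with 3 to 60 N. Pads are 19 mm wide; open, the fingers measure 130 mm over their backs; the gripper's body (78 mm by 193 mm) begins 47 mm behind the grasp point.
Start: joints at [0.288, 0.359, 0.012, 0, -1.224, -0.288], TCP at [0.675, -0, 0.227] pointing down, gripper open.
Joint ranges: [-3.07, 3.07], [-1.43, 2.12], [-1.02, 1.25], [-3.03, 1.67], [-3.05, -0], [-3.03, 3.03]. Speed limits (rad/s): [2.39, 2.39, 3.01, 3.14, 3.14, 3.14].

### API

Orientations are given as [roll, pitch, yaw] about the fixed x, y, z axes, in that order (R = Rz(yaw) Ry(pitch) Rx(roll)).
In Python, from station import arm, viewer, status, job gives the robot as it stands (arm), with the cameras (viewer), the readings (status) and the job (job).
- The arm moves only by the tool nudge_tcp, called after ">>>" as name([rows], argument=value, ...), one row to a line, values as JSON. Schema: {"type":"object","properties":{"moves":{"type":"object","properties":{"deltas":{"type":"array","items":{"type":"array","items":{"type":"number"},"minItems":5,"maxItems":5},"minItems":1,"maxItems":20}},"additionalProperties":false,"required":["deltas"]},"force":{"type":"number"},"only":{"type":"string"},"quiet":{"type":"boolean"},"lines":{"type":"string"}},"required":["moves"],"additionalProperties":false}. moves is an object whose key "deltas" holds a list of rows, 1 to 20 of them, each of 5 numbers: the finger opening in m, then dx, dy, dz in a scale on which 1.0 is 0.75 m, then a turn about the tool's z in fractions of the full range, 1 being 2 rad; each row is the pose to reach, as a shift and turn from the pose commanded when the call began, along the tool's axes at that moment; what a row does not reach only later rows make up. A row lasts 1/12 s, in which the tool goes at most 0.0417 m and 0.125 rad, less where a joint would pass 70% of its speed; a pose out of reach is approached as far as the arm can. The fingers move at their own pace and stop on an object; force is the grip in N (left out, the last holds). Time passes only in rows, so rows that do not move let the fingers close. The tool returns the time, the measured TCP pose, the force, the opening and the grip force at its end. only (a regular expression) keeps the lines of the reply that match it, lines (a string "A,B") keeps lines A to B, and quiet returns only ok. No shift or turn number may pass 1 either way. Input that does not fit is refused with a message, and nothing moves.
- status.get_state(): the state, without advancing time (a new reading comes with each control period).
- viewer.grab_frame(name): name is "scene" or "side" or "wrist"; returns the picture (480x640x3 uint8, red, green, blue); there is no depth.
- viewer.camera_params(name): a dict with "fx", "fy", "cx", "cy" (pixels), "D" ([k1, k2, p1, p2, k3] as OpenCV has them; the pictures are not rectified), "T" (4x4, takes a point from camera to world coordinates); the wrist camera has in their place "hand_eye" (4x4, takes a point from camera to tool coordinates, whose origin is the TCP and whose axes are the flange's). Camera axes: x right, y down, z forward; pixel columns grow to the right and rows downward; lengths in m; the calibration is good to about 2 mm. A picture is of the moment at which its call begins: read the wrist's pose just before it. camera_params takes no time and is no camera call.
- job.job_done(): hands the job in; it is judged then, once.
The state is a dict: "t": time; "q": joint angles; "qd": joint speeds; "joint_efforts": joint torques, N m; "eef_pos": TCP position; "ee_rot": TCP orientation; "force": force on the tool from outside, world axes, zero at the start; "moment": the same for the moment, N m; "width": finger opening in m; "gripper_force": force on a finger pad.
Only numpy, scipy, OpenCV 4.12 (cv2) and the standard library are available. Lean on these libraries where they do the work, as an engineer would, in place of code of your own. Each camera call takes 0.05 s, during which the arm holds its last target. There are 200 camera calls.

## Working session

There is one attempt and no reset: what is moved stays moved. The work goes in short steps, Python scripts to look and compute and a tool call to move; the robot and the scene stay as the last step left them, time stands still between calls to the robot, and variables do not carry over. Pictures are saved under pics/ and viewed, at most 10 in all, crops included, and the job is handed in when it is done.

```bash
ls; mkdir -p pics
```

Run:
```python
from station import arm, viewer, status, job
import cv2,numpy as np
for n in("scene","side","wrist"):
    f=viewer.grab_frame(n); cv2.imwrite(f"pics/{n}0.png",f[:,:,::-1])
    print(n,{k:np.round(v,4).tolist() for k,v in viewer.camera_params(n).items()})
s=status.get_state();print(s['t'],s['eef_pos'],s['ee_rot'],s['width'],arm.hold_point_z)
```

```text
pics
station.py
scene {'fx': 483.7596, 'fy': 483.7596, 'cx': 316.5816, 'cy': 238.4234, 'D': [-0.1231, 0.0, 0.0, 0.0, 0.0], 'T': [[-0.7829, 0.3561, -0.5102, 1.1667], [0.6219, 0.4244, -0.6581, 0.7541], [-0.0178, -0.8325, -0.5537, 0.6787], [0.0, 0.0, 0.0, 1.0]]}
side {'fx': 554.8101, 'fy': 554.8101, 'cx': 323.0169, 'cy': 239.0389, 'D': [-0.0325, 0.0, 0.0, 0.0, 0.0], 'T': [[-0.9989, -0.0286, 0.0378, 0.5142], [-0.0463, 0.7556, -0.6533, 0.8091], [-0.0099, -0.6544, -0.7561, 0.9937], [0.0, 0.0, 0.0, 1.0]]}
wrist {'fx': 342.7378, 'fy': 342.7378, 'cx': 319.0768, 'cy': 234.131, 'D': [-0.0483, 0.0, 0.0, 0.0, 0.0], 'hand_eye': [[-0.0008, -0.9537, -0.3007, 0.0812], [1.0, -0.0009, 0.0004, 0.0009], [-0.0007, -0.3007, 0.9537, -0.1587], [0.0, 0.0, 0.0, 1.0]]}
0.15 [ 6.74635355e-01 -2.79467501e-05  2.25835974e-01] [ 3.14035457e+00 -1.30317433e-04 -1.57086091e+00] 0.08777116714082032 0.0188
```

View pics/scene0.png

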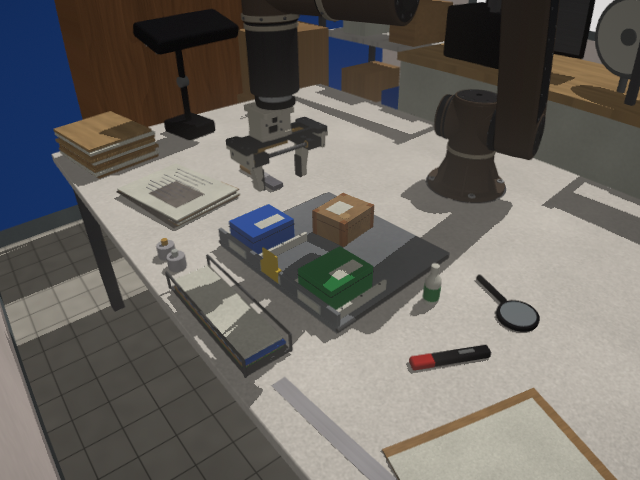

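View pics/side0.png

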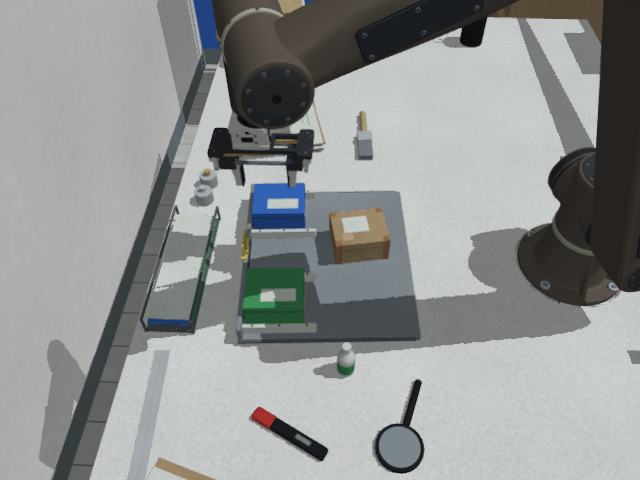

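View pics/wrist0.png

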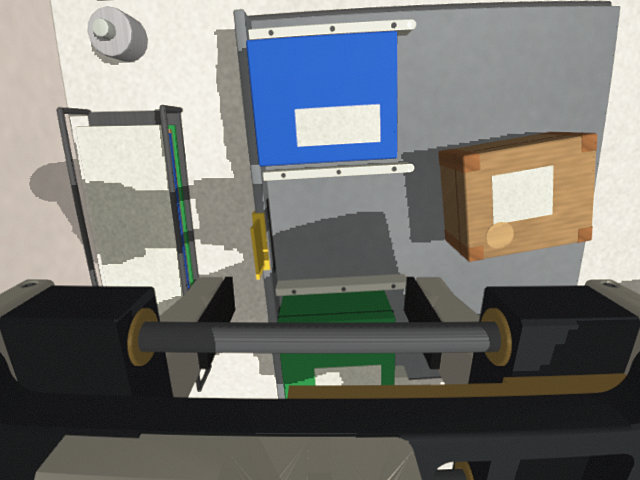

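Create h.py:
```python
from station import arm, viewer, status, job
import cv2,numpy as np
from scipy.spatial.transform import Rotation as R
def cam(n):
    p=viewer.camera_params(n);K=np.array([[p['fx'],0,p['cx']],[0,p['fy'],p['cy']],[0,0,1]])
    if n=='wrist':
        s=status.get_state();T=np.eye(4);T[:3,:3]=R.from_euler('xyz',s['ee_rot']).as_matrix();T[:3,3]=s['eef_pos'];T=T@p['hand_eye']
    else: T=np.array(p['T'])
    return K,np.array(p['D']),T
def ray(c,px,z):
    K,D,T=c
    u=cv2.undistortPoints(np.array(px,float).reshape(-1,1,2),K,D)[:,0]
    d=np.c_[u,np.ones(len(u))]@T[:3,:3].T
    return (T[:3,3]+d*((z-T[2,3])/d[:,2])[:,None])[:,:2]
```

Run:
```python
import cv2
a=cv2.imread('pics/wrist0.png')
cv2.imwrite('pics/w_crop.png',cv2.resize(a[110:310,240:400+40],None,fx=3,fy=3,interpolation=cv2.INTER_CUBIC)) 
cv2.imwrite('pics/b_crop.png',cv2.resize(a[120:270,425:610],None,fx=4,fy=4,interpolation=cv2.INTER_CUBIC))
```

```text
(no output)
```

View pics/w_crop.png

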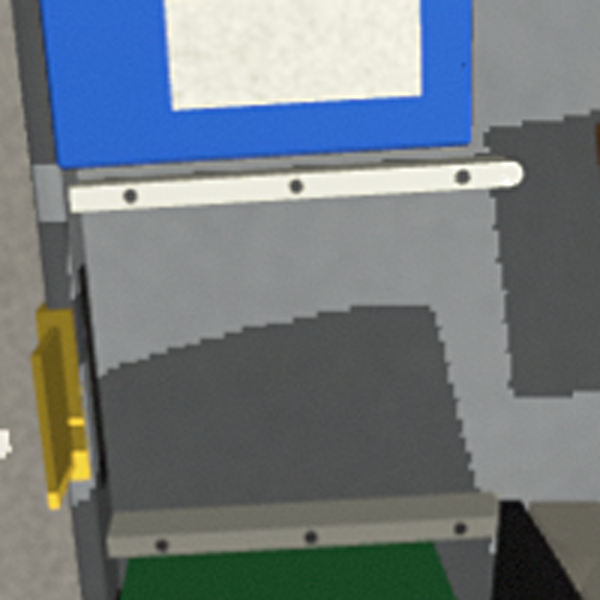

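View pics/b_crop.png

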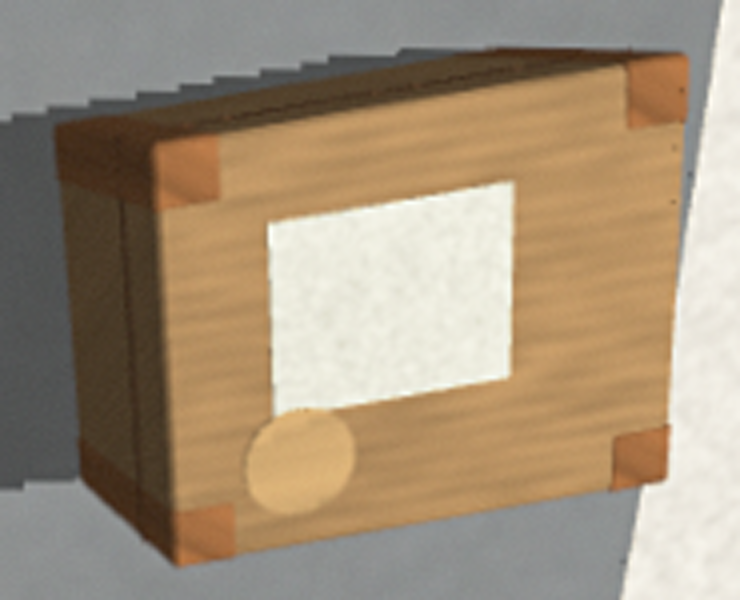

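Run:
```python
from h import *
c=cam('wrist')
b=ray(c,[(463.5,155),(597,133.7),(591.5,240),(469.5,261)],.085)
L=np.linalg.norm
print('box',b,'sides',[L(b[i]-b[i-1]) for i in range(4)])
r=ray(c,[(264.5,180.7),(411,172.3),(276.7,289),(405,282.7),(414,168)],.042);print('rails',r)
for i in(0,2):
    d=r[i]-r[i+1];print(L(d),np.arctan2(d[1],d[0]))
d=b[0]-b[1]+b[3]-b[2];print('box c',b.mean(0),np.arctan2(d[1],d[0]))
# side view
c=cam('side')
print('side blue/green rail near-mouth', ray(c,[(316,231),(316,274),(316,326)],.042))
f=viewer.grab_frame('side');cv2.imwrite('pics/s_crop.png',cv2.resize(f[170:350,230:430,::-1],None,fx=4,fy=4)[:600*2][::1]) if 0 else cv2.imwrite('pics/s_crop.png',cv2.resize(f[170:350,230:430,::-1],None,fx=3.3,fy=3.3,interpolation=cv2.INTER_CUBIC))
```

```text
box [[ 0.54853189 -0.0582657 ]
 [ 0.43119861 -0.07814079]
 [ 0.41346607  0.01948293]
 [ 0.53050855  0.04020446]] sides [np.float64(0.10010600833071041), np.float64(0.11900469458594316), np.float64(0.09922113314613544), np.float64(0.11886262068281442)]
rails [[ 0.72787009 -0.029349  ]
 [ 0.58162022 -0.03769616]
 [ 0.72019928  0.09032463]
 [ 0.57865355  0.08304868]
 [ 0.57893773 -0.04195886]]
0.14648787891777526 0.057012802292927385
0.14173261653853472 0.051358348590412425
box c [ 0.48092628 -0.01917977] 0.17150996469844854
side blue/green rail near-mouth [[ 0.57900006 -0.03698321]
 [ 0.57223259  0.0867693 ]
 [ 0.56511657  0.21702982]]
```

View pics/s_crop.png

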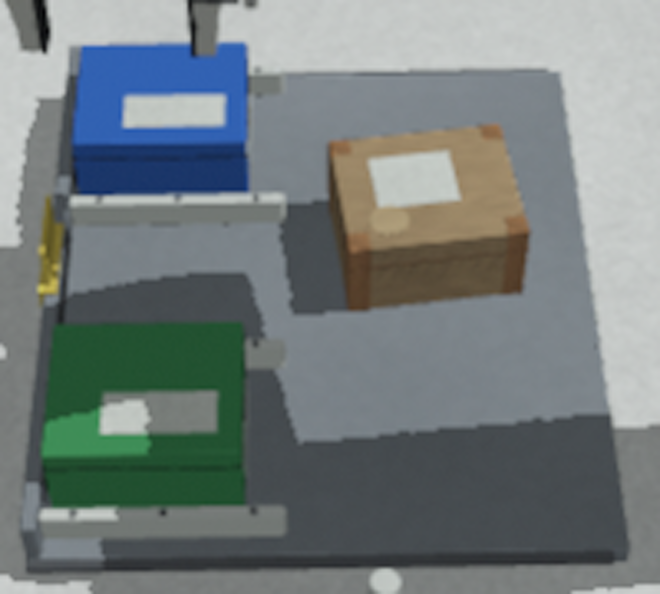

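The rows are not in the units I measure in: shifts go in shares of 0.75 m and turns go in shares of 2 rad. I convert before sending: 0.188 m / 0.75 = 0.2507, 0.108 m / 0.75 = 0.144, -0.0545 rad / 2 = -0.0273.

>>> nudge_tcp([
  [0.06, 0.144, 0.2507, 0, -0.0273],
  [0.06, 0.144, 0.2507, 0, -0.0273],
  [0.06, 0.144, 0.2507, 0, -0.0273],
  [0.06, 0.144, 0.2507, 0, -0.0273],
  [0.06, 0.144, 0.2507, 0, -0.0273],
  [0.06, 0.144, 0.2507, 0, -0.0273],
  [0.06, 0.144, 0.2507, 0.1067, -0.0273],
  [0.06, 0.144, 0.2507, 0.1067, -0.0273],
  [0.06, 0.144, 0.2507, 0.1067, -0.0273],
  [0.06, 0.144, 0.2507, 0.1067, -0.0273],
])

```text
refused: moves: the value is not of type 'object' (schema: type "object"). Nothing was moved.
```

I used the wrong layout. The manual says an object with the rows under "deltas"; once more.

>>> nudge_tcp(moves={"deltas":[[0.06, 0.144, 0.2507, 0, -0.0273], [0.06, 0.144, 0.2507, 0, -0.0273], [0.06, 0.144, 0.2507, 0, -0.0273], [0.06, 0.144, 0.2507, 0, -0.0273], [0.06, 0.144, 0.2507, 0, -0.0273], [0.06, 0.144, 0.2507, 0, -0.0273], [0.06, 0.144, 0.2507, 0.1067, -0.0273], [0.06, 0.144, 0.2507, 0.1067, -0.0273], [0.06, 0.144, 0.2507, 0.1067, -0.0273], [0.06, 0.144, 0.2507, 0.1067, -0.0273]]})

```text
t: 1.03
eef_pos: [0.4858, -0.1084, 0.1459]
ee_rot: [3.137, -0.001, -1.516]
force: [0.5, 0.2, 0.5]
width: 0.0597
gripper_force: 0.0
```

Add to h.py:
```python
U=np.array([.9985,.0545]);N=np.array([-.0545,.9985])
uv=lambda p:np.c_[np.atleast_2d(p)@U,np.atleast_2d(p)@N]
def tcp():
    s=status.get_state();print('t',round(s['t'],2),'tcp uv',uv(s['eef_pos'][:2]).round(4),'z',s['eef_pos'][2].round(4),'rot',np.round(s['ee_rot'],4),'w',round(s['width'],4))
```

Run:
```python
from h import *
tcp(); cv2.imwrite('pics/w1.png',viewer.grab_frame('wrist')[:,:,::-1])
```

```text
t 1.03 tcp uv [[ 0.4792 -0.1347]] z 0.1459 rot [ 3.1375e+00 -8.0000e-04 -1.5162e+00] w 0.0597
```

View pics/w1.png

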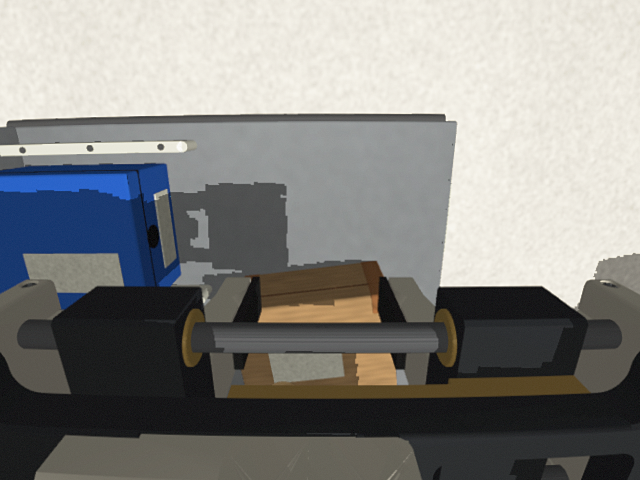

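Converted, 0.095 m / 0.75 = 0.1267, 0.08 m / 0.75 = 0.1067.

>>> nudge_tcp(moves={"deltas":[[0.06, 0, 0, 0.0533, 0], [0.06, 0, 0, 0.1067, 0], [0.06, 0, 0, 0.1267, 0], [0.06, 0, 0, 0.1267, 0]]})

```text
t: 1.42
eef_pos: [0.4864, -0.108, 0.0502]
ee_rot: [3.138, -0.0, -1.516]
force: [0.2, 0.4, -0.0]
width: 0.06
gripper_force: 0.0
```

>>> nudge_tcp(moves={"deltas":[[0.06, -0.0133, 0, 0, 0], [0.06, -0.0213, 0, 0, 0], [0.06, -0.0267, 0, 0, 0], [0.06, -0.032, 0, 0, 0], [0.06, -0.0373, 0, 0, 0], [0.06, -0.0427, 0, 0, 0], [0.06, -0.048, 0, 0, 0], [0.06, -0.0533, 0, 0, 0], [0.06, -0.0587, 0, 0, 0], [0.06, -0.064, 0, 0, 0], [0.06, -0.0693, 0, 0, 0], [0.06, -0.0733, 0, 0, 0], [0.06, -0.0773, 0, 0, 0], [0.06, -0.08, 0, 0, 0], [0.06, -0.08, 0, 0, 0]]})

```text
t: 2.67
eef_pos: [0.4845, -0.0477, 0.0528]
ee_rot: [-3.14, -0.0, -1.515]
force: [0.4, -3.0, 2.5]
width: 0.06
gripper_force: 1.4
```

Run:
```python
from h import *
tcp(); f=viewer.grab_frame('side'); cv2.imwrite('pics/s2.png',cv2.resize(f[170:350,230:430,::-1],None,fx=3.3,fy=3.3,interpolation=cv2.INTER_CUBIC))
```

```text
t 2.67 tcp uv [[ 0.4812 -0.074 ]] z 0.0528 rot [-3.1396 -0.     -1.5155] w 0.06
```

View pics/s2.png

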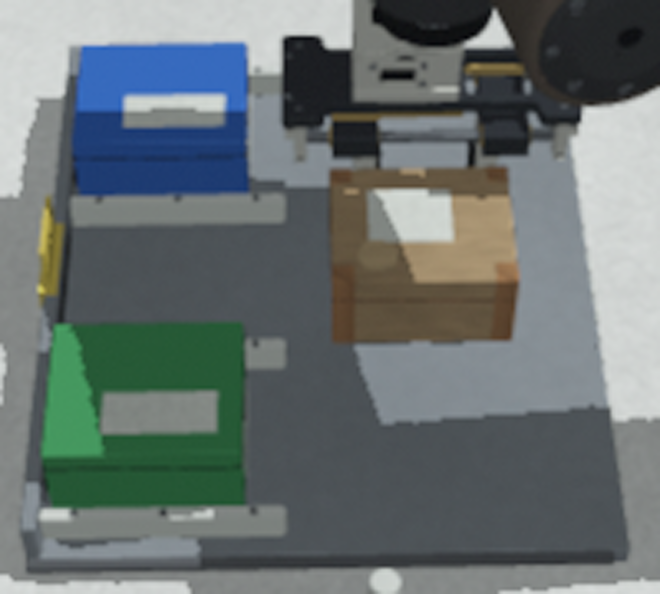

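Run:
```python
from h import *
px=np.array([(332,170),(508,168),(518,280),(335,283)])/3.3+[230,170]
b=uv(ray(cam('side'),px,.085));print(b,b.mean(0))
px=np.array([(69,222),(286,222),(247,368),(286,368)])/3.3+[230,170]
print('rails lower top edges approx',uv(ray(cam('side'),px,.042)))
```

```text
[[ 0.54275309 -0.05788786]
 [ 0.42397856 -0.05769318]
 [ 0.4253823   0.03983844]
 [ 0.542516    0.04039684]] [ 0.48365749 -0.00883644]
rails lower top edges approx [[ 0.72454706 -0.05185711]
 [ 0.57459661 -0.04934134]
 [ 0.59984573  0.07515526]
 [ 0.57468264  0.07554091]]
```

Converted, -0.12 m / 0.75 = -0.16, 0.089 m / 0.75 = 0.1187, -1.57 rad / 2 = -0.785.

>>> nudge_tcp(moves={"deltas":[[0.06, 0.0267, 0, 0, 0], [0.06, 0.04, 0, 0, 0], [0.06, 0.04, 0, -0.0533, 0], [0.06, 0.04, 0, -0.1067, 0], [0.06, 0.04, 0, -0.16, 0], [0.06, 0.04, 0.04, -0.16, -0.06], [0.06, 0.0133, 0.08, -0.16, -0.12], [0.06, -0.0267, 0.1187, -0.16, -0.18], [0.06, -0.0667, 0.1187, -0.16, -0.24], [0.06, -0.0867, 0.1187, -0.16, -0.3], [0.06, -0.0867, 0.1187, -0.16, -0.36], [0.06, -0.0867, 0.1187, -0.16, -0.42], [0.06, -0.0867, 0.1187, -0.16, -0.48], [0.06, -0.0867, 0.1187, -0.16, -0.54], [0.06, -0.0867, 0.1187, -0.16, -0.6], [0.06, -0.0867, 0.1187, -0.16, -0.66], [0.06, -0.0867, 0.1187, -0.16, -0.72], [0.06, -0.0867, 0.1187, -0.16, -0.785], [0.06, -0.0867, 0.1187, -0.16, -0.785], [0.06, -0.0867, 0.1187, -0.16, -0.785]]})

```text
t: 4.38
eef_pos: [0.3913, 0.0121, 0.1717]
ee_rot: [-3.141, -0.0, 0.05]
force: [0.1, -0.4, 0.0]
width: 0.0604
gripper_force: 0.0
```

Run:
```python
from h import *
tcp();print(status.get_state()['q']); cv2.imwrite('pics/w3.png',viewer.grab_frame('wrist')[:,:,::-1])
```

```text
t 4.38 tcp uv [[ 0.3914 -0.0093]] z 0.1717 rot [-3.1411e+00 -4.0000e-04  4.9900e-02] w 0.0604
[ 5.42487096e-01 -8.35725402e-02 -6.49229290e-01 -3.21316908e-04
 -1.00450924e+00  1.07841934e+00]
```

View pics/w3.png

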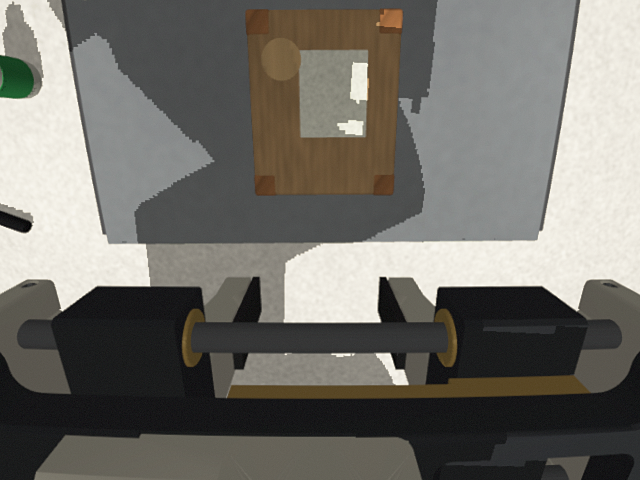

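Run:
```python
from h import *
c=cam('wrist')
b=uv(ray(c,[(246,10),(402,11),(393,194),(256,194)],.085));print(b,b.mean(0))
print('shelf edges',uv(ray(c,[(67,3),(107,242),(577,10),(539,239)],.02)))
# precise finger x-extent not visible; rail check from side view frame, inner top edges
px=np.array([(72,208),(286,205)])/3.3+[230,170]
print(uv(ray(cam('side'),px,.042)))
```

```text
[[ 0.54422552  0.03688389]
 [ 0.54308343 -0.06224858]
 [ 0.42491523 -0.06245281]
 [ 0.42548608  0.03697007]] [ 0.48442756 -0.01271186]
shelf edges [[ 0.5741718   0.19713066]
 [ 0.36737865  0.19865773]
 [ 0.56643529 -0.22191145]
 [ 0.36804302 -0.22235106]]
[[ 0.72345065 -0.0647529 ]
 [ 0.5745862  -0.06501259]]
```

Converted, 0.12 m / 0.75 = 0.16, 0.115 m / 0.75 = 0.1533.

>>> nudge_tcp(moves={"deltas":[[0.06, 0, 0, 0.0533, 0], [0.06, 0, 0, 0.1067, 0], [0.06, 0, 0, 0.1533, 0], [0.06, 0, 0, 0.16, 0], [0.06, 0, 0, 0.16, 0]]})

```text
t: 4.85
eef_pos: [0.3899, 0.0111, 0.0503]
ee_rot: [3.139, 0.005, 0.051]
force: [0.6, -0.6, 0.9]
width: 0.0599
gripper_force: 0.0
```

>>> nudge_tcp(moves={"deltas":[[0.06, 0.008, 0, 0, 0], [0.06, 0.0133, 0, 0, 0], [0.06, 0.0187, 0, 0, 0], [0.06, 0.024, 0, 0, 0], [0.06, 0.0293, 0, 0, 0], [0.06, 0.0347, 0, 0, 0], [0.06, 0.04, 0, 0, 0], [0.06, 0.0453, 0, 0, 0], [0.06, 0.0507, 0, 0, 0], [0.06, 0.0547, 0, 0, 0], [0.06, 0.0587, 0, 0, 0], [0.06, 0.0587, 0, 0, 0]]})

```text
t: 5.85
eef_pos: [0.4338, 0.0134, 0.0513]
ee_rot: [3.141, 0.003, 0.053]
force: [-4.2, -2.4, 1.6]
width: 0.0599
gripper_force: 2.0
```

Run:
```python
from h import *
tcp(); cv2.imwrite('pics/w4.png',viewer.grab_frame('wrist')[:,:,::-1])
```

```text
t 5.85 tcp uv [[ 0.4338 -0.0103]] z 0.0513 rot [3.1405 0.0034 0.0525] w 0.0599
```

View pics/w4.png

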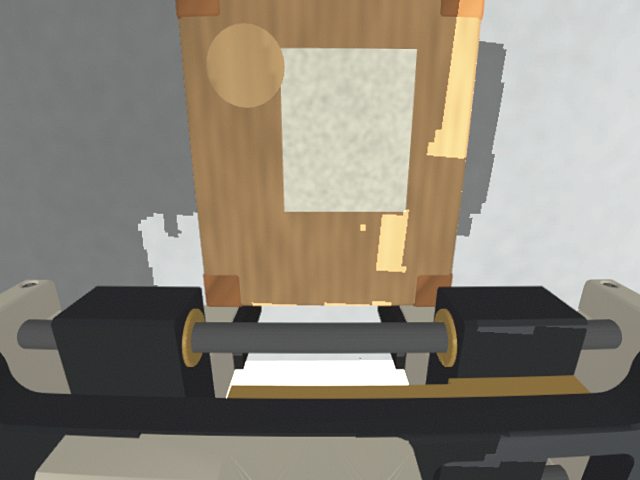

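Add to h.py:
```python
def prof(n,f,u,vs,z):
    K,D,T=cam(n);Ti=np.linalg.inv(T)
    P=np.array([np.r_[u*U+v*N,z] for v in vs])
    px=cv2.projectPoints(P,cv2.Rodrigues(Ti[:3,:3])[0],Ti[:3,3],K,D)[0].astype(np.float32)
    return cv2.remap(f,px,None,cv2.INTER_LINEAR)[:,0]
def edges(rows=(60,120,180,240)):
    f=viewer.grab_frame('wrist');h=cv2.cvtColor(f,cv2.COLOR_RGB2HSV);c=cam('wrist');o=[]
    m=((h[...,1]>70)&(h[...,0]>5)&(h[...,0]<28)).astype(np.uint8)
    for r in rows:
        x=np.flatnonzero(m[r]);e=uv(ray(c,[(x[0],r),(x[-1]+1,r)],.085));o.append(e.mean(0));print(r,x[0],x[-1],e.round(4).tolist(),'w',abs(e[0,1]-e[1,1]).round(4))
    o=np.array(o);print('mid v',o[:,1].mean().round(4),'slope',np.polyfit(o[:,0],o[:,1],1)[0].round(4))
```

Run:
```python
from h import *
edges()
f=viewer.grab_frame('side');print(status.get_state()['eef_pos'])
for u,vs in((.58,np.arange(-.085,-.04,.0025)),(.63,np.arange(-.085,-.04,.0025)),(.70,np.arange(-.085,-.04,.0025)),(.582,np.arange(.035,.08,.0025)),(.59,np.arange(.035,.08,.0025))):
    print(u,[(round(v*1e3,1),int(x)) for v,x in zip(vs,prof('side',f,u,vs,.042).mean(1))])
# brown box top corners in side view
h=cv2.cvtColor(f,cv2.COLOR_RGB2HSV)
for z,v in((.085,0.),(.085,-.02),(.085,-.04)):
    us=np.arange(.42,.60,.005);K=[prof('side',cv2.merge([h[...,0],h[...,1],h[...,2]]),u,[v],z)[0].tolist() for u in us]
    print(v,[(round(u,3),k[0],k[1]) for u,k in zip(us,K)][20:34])
```

```text
60 182 476 [[0.5366, 0.036], [0.5365, -0.0629]] w 0.0989
120 188 470 [[0.5172, 0.0359], [0.5171, -0.063]] w 0.099
180 194 462 [[0.4962, 0.036], [0.496, -0.0626]] w 0.0987
240 201 455 [[0.473, 0.0359], [0.4727, -0.0627]] w 0.0986
mid v -0.0134 slope -0.0016
[0.43386216 0.01342547 0.05129256]
0.58 [(np.float64(-85.0), 140), (np.float64(-82.5), 140), (np.float64(-80.0), 150), (np.float64(-77.5), 175), (np.float64(-75.0), 198), (np.float64(-72.5), 199), (np.float64(-70.0), 182), (np.float64(-67.5), 157), (np.float64(-65.0), 136), (np.float64(-62.5), 137), (np.float64(-60.0), 137), (np.float64(-57.5), 136), (np.float64(-55.0), 135), (np.float64(-52.5), 135), (np.float64(-50.0), 138), (np.float64(-47.5), 141), (np.float64(-45.0), 127), (np.float64(-42.5), 99)]
0.63 [(np.float64(-85.0), 68), (np.float64(-82.5), 68), (np.float64(-80.0), 97), (np.float64(-77.5), 143), (np.float64(-75.0), 187), (np.float64(-72.5), 207), (np.float64(-70.0), 187), (np.float64(-67.5), 148), (np.float64(-65.0), 127), (np.float64(-62.5), 127), (np.float64(-60.0), 127), (np.float64(-57.5), 127), (np.float64(-55.0), 
[... 2025 characters left out ...]
5, 9), (np.float64(0.54), 27, 34), (np.float64(0.545), 18, 88), (np.float64(0.55), 19, 89), (np.float64(0.555), 19, 87), (np.float64(0.56), 19, 88), (np.float64(0.565), 94, 10), (np.float64(0.57), 103, 23), (np.float64(0.575), 92, 12), (np.float64(0.58), 71, 11), (np.float64(0.585), 71, 12)]
-0.04 [(np.float64(0.52), 41, 17), (np.float64(0.525), 41, 20), (np.float64(0.53), 41, 18), (np.float64(0.535), 43, 17), (np.float64(0.54), 22, 36), (np.float64(0.545), 18, 88), (np.float64(0.55), 17, 89), (np.float64(0.555), 18, 87), (np.float64(0.56), 18, 89), (np.float64(0.565), 49, 18), (np.float64(0.57), 102, 25), (np.float64(0.575), 102, 21), (np.float64(0.58), 94, 14), (np.float64(0.585), 94, 14)]
```

Add to h.py:
```python
def sidebox(us):
    f=viewer.grab_frame('side');h=cv2.cvtColor(f,cv2.COLOR_RGB2HSV)
    for u in us:
        for z,vs in((.02,np.arange(.015,.07,.001)),(.085,np.arange(-.09,-.03,.001))):
            p=prof('side',h,u,vs,z);k=(p[:,1]>60)&(p[:,0]<30);i=np.flatnonzero(k)
            print('u',u,'z',z,'brown v',(vs[i[[0,-1]]].round(4).tolist() if len(i) else None))
    for v in (-.02,.02):
        us=np.arange(.40,.76,.001);p=np.array([prof('side',h,u,[v],.085)[0] for u in us]);i=np.flatnonzero((p[:,1]>60)&(p[:,0]<30));print('v',v,'u',us[i[[0,-1]]].round(4))
```

Run:
```python
from h import *
sidebox((.46,.50,.54))
```

```text
u 0.46 z 0.02 brown v [0.015, 0.035]
u 0.46 z 0.085 brown v None
u 0.5 z 0.02 brown v [0.015, 0.035]
u 0.5 z 0.085 brown v [-0.058, -0.044]
u 0.54 z 0.02 brown v [0.015, 0.035]
u 0.54 z 0.085 brown v [-0.059, -0.043]
v -0.02 u [0.467 0.736]
v 0.02 u [0.469 0.733]
```

Run:
```python
from h import *
f=viewer.grab_frame('side');vs=np.arange(.025,.06,.002)
for u in(.48,.52):print([(int(round(v*1e3)),x.tolist()) for v,x in zip(vs,prof('side',f,u,vs,.02))])
f=viewer.grab_frame('scene');vs=np.arange(-.10,.08,.004)
print('scene rails u=.66',[(int(round(v*1e3)),int(x.mean())) for v,x in zip(vs,prof('scene',f,.66,vs,.042))])
h=cv2.cvtColor(f,cv2.COLOR_RGB2HSV)
vs=np.arange(-.08,.06,.001)
for u in(.51,.54,.56):
    p=prof('scene',h,u,vs,.085);print(u,[(int(round(v*1e3)),x.tolist()) for v,x in zip(vs,p)][::3])
```

```text
[(25, [101, 87, 66]), (27, [100, 87, 65]), (29, [98, 85, 64]), (31, [97, 84, 63]), (33, [95, 83, 64]), (35, [92, 82, 67]), (37, [87, 84, 77]), (39, [81, 83, 83]), (41, [78, 83, 87]), (43, [78, 84, 88]), (45, [77, 83, 87]), (47, [77, 83, 87]), (49, [77, 83, 87]), (51, [78, 83, 87]), (53, [78, 84, 88]), (55, [85, 91, 96]), (57, [96, 102, 107]), (59, [97, 104, 109])]
[(25, [97, 84, 64]), (27, [96, 83, 62]), (29, [94, 81, 61]), (31, [94, 81, 61]), (33, [93, 82, 64]), (35, [90, 83, 70]), (37, [85, 83, 79]), (39, [79, 82, 85]), (41, [77, 82, 87]), (43, [77, 83, 87]), (45, [78, 84, 88]), (47, [77, 83, 87]), (49, [77, 83, 87]), (51, [78, 83, 88]), (53, [77, 83, 87]), (55, [78, 84, 88]), (57, [78, 84, 88]), (59, [79, 85, 89])]
scene rails u=.66 [(-100, 58), (-96, 58), (-92, 58), (-88, 58), (-84, 58), (-80, 88), (-76, 132), (-72, 168), (-68, 109), (-64, 95), (-60, 95), (-56, 95), (-52, 95), (-48, 93), (-44, 90), (-40, 103), (-36, 102), (-32, 91), (-28, 60), (-24, 60), (-20, 60), (-16, 60), (-12, 59), (-8, 59), (-4, 59), (0, 60), (4, 60), (8, 59), (12, 59), (16, 59), (20, 59), (24, 60), (28, 75
[... 2373 characters left out ...]
]), (-41, [16, 89, 77]), (-38, [16, 88, 77]), (-35, [15, 87, 76]), (-32, [16, 91, 76]), (-29, [14, 91, 76]), (-26, [16, 91, 75]), (-23, [16, 91, 75]), (-20, [16, 92, 75]), (-17, [16, 91, 75]), (-14, [16, 91, 74]), (-11, [15, 91, 73]), (-8, [16, 92, 74]), (-5, [16, 93, 74]), (-2, [16, 93, 75]), (1, [15, 93, 76]), (4, [16, 95, 75]), (7, [17, 94, 74]), (10, [16, 97, 74]), (13, [16, 96, 74]), (16, [16, 96, 74]), (19, [16, 96, 72]), (22, [15, 99, 70]), (25, [13, 113, 69]), (28, [13, 114, 67]), (31, [13, 112, 66]), (34, [13, 117, 69]), (37, [13, 121, 73]), (40, [13, 119, 72]), (43, [13, 117, 69]), (46, [15, 109, 69]), (49, [17, 102, 72]), (52, [16, 99, 73]), (55, [17, 99, 69]), (58, [14, 99, 64])]
```

Converted, 0.06 m / 0.75 = 0.08, -0.002 m / 0.75 = -0.0027.

>>> nudge_tcp(moves={"deltas":[[0.06, 0.0053, 0, 0, 0], [0.06, 0.0107, -0.0003, 0, 0], [0.06, 0.016, -0.0005, 0, 0], [0.06, 0.0213, -0.0008, 0, 0], [0.06, 0.0267, -0.0011, 0, 0], [0.06, 0.032, -0.0013, 0, 0], [0.06, 0.0373, -0.0016, 0, 0], [0.06, 0.0427, -0.0019, 0, 0], [0.06, 0.048, -0.0021, 0, 0], [0.06, 0.0533, -0.0024, 0, 0], [0.06, 0.0587, -0.0027, 0, 0], [0.06, 0.064, -0.0027, 0, 0], [0.06, 0.0693, -0.0027, 0, 0], [0.06, 0.0747, -0.0027, 0, 0], [0.06, 0.08, -0.0027, 0, 0], [0.06, 0.08, -0.0027, 0, 0]]})

```text
t: 7.48
eef_pos: [0.4963, 0.0198, 0.0517]
ee_rot: [-3.142, -0.001, 0.054]
force: [-0.1, -1.2, -1.1]
width: 0.0602
gripper_force: 0.2
```

Run:
```python
from h import *
tcp();edges()
f=viewer.grab_frame('wrist');c=cam('wrist')
# rails in wrist view: print grayscale profile along v at z=.042 near u=.585,.60
for u in(.585,.60):
  for vs in (np.arange(-.085,-.05,.002),np.arange(.035,.07,.002)):
    print(u,[(int(round(v*1e3)),int(x.mean())) for v,x in zip(vs,prof('wrist',f,u,vs,.042))])
sidebox((.50,.55,.60))
```

```text
t 7.48 tcp uv [[ 0.4967 -0.0073]] z 0.0517 rot [-3.1415e+00 -1.2000e-03  5.4000e-02] w 0.0602
60 184 474 [[0.5993, 0.0388], [0.5993, -0.0595]] w 0.0983
120 189 469 [[0.5798, 0.039], [0.5797, -0.06]] w 0.099
180 195 462 [[0.5586, 0.039], [0.5585, -0.0599]] w 0.0989
240 202 454 [[0.5353, 0.0388], [0.5352, -0.0596]] w 0.0984
mid v -0.0104 slope 0.0004
0.585 [(-85, 124), (-83, 125), (-81, 121), (-79, 130), (-77, 198), (-75, 214), (-73, 208), (-71, 202), (-69, 207), (-67, 211), (-65, 125), (-63, 120), (-61, 125), (-59, 124), (-57, 125), (-55, 131), (-53, 128), (-51, 123)]
0.585 [(35, 122), (37, 125), (39, 122), (41, 123), (43, 122), (45, 118), (47, 118), (49, 124), (51, 126), (53, 120), (55, 172), (57, 209), (59, 123), (61, 124), (63, 123), (65, 123), (67, 122), (69, 121)]
0.6 [(-85, 80), (-83, 76), (-81, 87), (-79, 129), (-77, 193), (-75, 211), (-73, 211), (-71, 213), (-69, 214), (-67, 213), (-65, 123), (-63, 126), (-61, 128), (-59, 123), (-57, 122), (-55, 127), (-53, 125), (-51, 123)]
0.6 [(35, 150), (37, 149), (39, 146), (41, 144), (43, 137), (45, 116), (47, 118), (49, 123), (51, 120), (53, 118), (55, 173), (57, 207), (59, 122), (61, 62), (63, 63), (65, 62), (67, 65), (69, 63)]
u 0.5 z 0.02 brown v None
u 0.5 z 0.085 brown v None
u 0.55 z 0.02 brown v [0.015, 0.037]
u 0.55 z 0.085 brown v [-0.055, -0.041]
u 0.6 z 0.02 brown v [0.015, 0.031]
u 0.6 z 0.085 brown v [-0.055, -0.041]
v -0.02 u [0.533 0.735]
v 0.02 u [0.534 0.733]
```

Converted, 0.09 m / 0.75 = 0.12, 0.07 m / 0.75 = 0.0933.

>>> nudge_tcp(moves={"deltas":[[0.06, 0.0067, 0, 0, 0], [0.06, 0.0133, 0, 0, 0], [0.06, 0.02, 0, 0, 0], [0.06, 0.0267, 0, 0, 0], [0.06, 0.0333, 0, 0, 0], [0.06, 0.04, 0, 0, 0], [0.06, 0.0467, 0, 0, 0], [0.06, 0.0533, 0, 0, 0], [0.06, 0.06, 0, 0, 0], [0.06, 0.0667, 0, 0, 0], [0.06, 0.0733, 0, 0, 0], [0.06, 0.08, 0, 0, 0], [0.06, 0.0867, 0, 0, 0], [0.06, 0.0933, 0, 0, 0], [0.06, 0.1, 0, 0, 0], [0.06, 0.1067, 0, 0, 0], [0.06, 0.112, 0, 0, 0], [0.06, 0.116, 0, 0, 0], [0.06, 0.12, 0, 0, 0], [0.06, 0.12, 0, 0, 0]]})

```text
t: 9.3
eef_pos: [0.5838, 0.0238, 0.0516]
ee_rot: [3.141, 0.002, 0.053]
force: [-5.9, -1.0, 4.7]
width: 0.0601
gripper_force: 2.8
```

Run:
```python
from h import *
tcp();edges()
```

```text
t 9.3 tcp uv [[ 0.5842 -0.008 ]] z 0.0516 rot [3.1409e+00 2.5000e-03 5.3400e-02] w 0.0601
60 183 476 [[0.6869, 0.0381], [0.6869, -0.0608]] w 0.0989
120 189 469 [[0.6675, 0.038], [0.6674, -0.0606]] w 0.0986
180 195 462 [[0.6464, 0.038], [0.6463, -0.0605]] w 0.0986
240 201 454 [[0.6231, 0.0382], [0.623, -0.0602]] w 0.0985
mid v -0.0112 slope -0.0052
```

>>> nudge_tcp(moves={"deltas":[[0.06, 0.0013, 0, 0, 0], [0.06, 0.0027, 0, 0, 0], [0.06, 0.004, 0, 0, 0], [0.06, 0.0053, 0, 0, 0], [0.06, 0.0067, 0, 0, 0], [0.06, 0.0067, 0, 0, 0]]})

```text
t: 9.85
eef_pos: [0.5883, 0.0241, 0.0516]
ee_rot: [3.141, 0.003, 0.053]
force: [-7.4, -0.4, 5.9]
width: 0.06
gripper_force: 3.5
```

Converted, 0.004 m / 0.75 = 0.0053, 0.003 m / 0.75 = 0.004.

>>> nudge_tcp(moves={"deltas":[[0.06, 0.0013, 0, 0, 0], [0.06, 0.0027, 0, 0, 0], [0.06, 0.004, 0, 0, 0], [0.06, 0.0053, 0, 0, 0], [0.06, 0.0053, 0, 0, 0]]})

```text
t: 10.27
eef_pos: [0.5923, 0.0243, 0.0516]
ee_rot: [3.141, 0.003, 0.053]
force: [-6.7, -0.3, 6.1]
width: 0.06
gripper_force: 3.5
```

>>> nudge_tcp(moves={"deltas":[[0.06, 0.0013, 0, 0, 0], [0.06, 0.0027, 0, 0, 0], [0.06, 0.0027, 0, 0, 0]]})

```text
t: 10.52
eef_pos: [0.5943, 0.0244, 0.0516]
ee_rot: [3.141, 0.003, 0.053]
force: [-6.7, -0.7, 5.6]
width: 0.0602
gripper_force: 3.4
```

>>> nudge_tcp(moves={"deltas":[[0.06, 0.0013, 0, 0, 0], [0.06, 0.0027, 0, 0, 0], [0.06, 0.0027, 0, 0, 0]]})

```text
t: 10.77
eef_pos: [0.5951, 0.0244, 0.0516]
ee_rot: [3.141, 0.005, 0.053]
force: [-11.3, 0.1, 9.1]
width: 0.0599
gripper_force: 5.7
```

Converted, 0.001 m / 0.75 = 0.0013.

>>> nudge_tcp(moves={"deltas":[[0.06, 0.0013, 0, 0, 0], [0.06, 0.0013, 0, 0, 0]]})

```text
t: 10.93
eef_pos: [0.5951, 0.0244, 0.0516]
ee_rot: [3.141, 0.007, 0.053]
force: [-15.5, 2.5, 12.1]
width: 0.0604
gripper_force: 7.6
```

>>> nudge_tcp(moves={"deltas":[[0.06, 0.0013, 0, 0, 0], [0.06, 0.0013, 0, 0, 0]]})

```text
t: 11.1
eef_pos: [0.5951, 0.0244, 0.0516]
ee_rot: [3.141, 0.008, 0.053]
force: [-19.2, 2.0, 14.8]
width: 0.0599
gripper_force: 9.4
```

Run:
```python
from h import *
tcp();edges()
```

```text
t 11.1 tcp uv [[ 0.5956 -0.0081]] z 0.0516 rot [3.1406 0.0082 0.0531] w 0.0599
60 181 476 [[0.6983, 0.0384], [0.6982, -0.0606]] w 0.099
120 188 470 [[0.679, 0.038], [0.6789, -0.0608]] w 0.0988
180 193 462 [[0.658, 0.0385], [0.6578, -0.0605]] w 0.0989
240 201 454 [[0.6347, 0.038], [0.6345, -0.0602]] w 0.0982
mid v -0.0112 slope -0.0022
```

Converted, -0.15 m / 0.75 = -0.2, -0.12 m / 0.75 = -0.16.

>>> nudge_tcp(moves={"deltas":[[0.06, -0.0053, 0, 0, 0], [0.06, -0.0267, 0, 0, 0], [0.06, -0.0667, 0, 0, 0], [0.06, -0.1067, 0, 0, 0], [0.06, -0.1067, 0, -0.0533, 0], [0.06, -0.1067, 0, -0.1067, 0], [0.06, -0.1067, 0, -0.16, 0], [0.06, -0.1067, 0, -0.2, 0], [0.06, -0.1067, 0, -0.2, 0], [0.06, -0.1067, 0, -0.2, 0]]})

```text
t: 11.98
eef_pos: [0.5216, 0.0215, 0.2043]
ee_rot: [-3.14, -0.006, 0.054]
force: [-0.4, 0.3, -1.7]
width: 0.06
gripper_force: 0.0
```

Run:
```python
from h import *
tcp();c=cam('wrist')
f=viewer.grab_frame('wrist');h=cv2.cvtColor(f,cv2.COLOR_RGB2HSV)
m=((h[...,1]>70)&(h[...,0]>5)&(h[...,0]<22)).astype(np.uint8)[:290]
k=max(cv2.findContours(m,0,2)[0],key=cv2.contourArea);r=cv2.approxPolyDP(cv2.convexHull(k),6,True)[:,0]
print(r.tolist());print(uv(ray(c,r,.085)).round(4).tolist())
for vs in (np.arange(-.085,-.05,.002),np.arange(.035,.07,.002)):
    print([(int(round(v*1e3)),int(x.mean())) for v,x in zip(vs,prof('wrist',f,.585,vs,.042))])
cv2.imwrite('pics/end.png',f[:,:,::-1])
h=cv2.cvtColor(viewer.grab_frame('side'),cv2.COLOR_RGB2HSV)
m=((h[...,1]>60)&(h[...,0]>5)&(h[...,0]<20)).astype(np.uint8)[180:340,235:420]
k=max(cv2.findContours(m,0,2)[0],key=cv2.contourArea);r=cv2.approxPolyDP(cv2.convexHull(k),4,True)[:,0]+[235,180]
print('side',r.tolist());print(uv(ray(cam('side'),r,.085)).round(4).tolist())
```

```text
t 11.98 tcp uv [[ 0.522 -0.007]] z 0.2043 rot [-3.1397 -0.0061  0.0541] w 0.06
[[395, 0], [389, 123], [261, 122], [257, 0]]
[[0.6915, -0.0607], [0.6062, -0.0605], [0.607, 0.039], [0.6916, 0.0383]]
[(-85, 139), (-83, 138), (-81, 138), (-79, 148), (-77, 234), (-75, 232), (-73, 232), (-71, 233), (-69, 91), (-67, 90), (-65, 112), (-63, 142), (-61, 141), (-59, 141), (-57, 144), (-55, 143), (-53, 144), (-51, 143)]
[(35, 80), (37, 81), (39, 79), (41, 79), (43, 79), (45, 82), (47, 93), (49, 119), (51, 135), (53, 135), (55, 135), (57, 108), (59, 79), (61, 79), (63, 79), (65, 78), (67, 78), (69, 77)]
side [[301, 222], [302, 266], [247, 267], [250, 222]]
[[0.6087, -0.0576], [0.6044, 0.0669], [0.7188, 0.0677], [0.7225, -0.0596]]
```

```bash
python3 -c "
from station import arm, viewer, status, job
print(job.job_done())"
```

```text
the job is handed in; nothing more can be done
None
```

The old box is in the middle lane, pushed up firmly against the back stop, and by my measurements about 1 mm off centre and straight; I handed it in at about 12 s, and nothing I measured suggests the rails or anything else were touched.

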